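Draw a converter's flanges into line with a drift pin

TASK

The upper flange on the clamped converter shell is out of line with the flange below it. Take the tapered pin from the green rack, feel its tip down through both holes where they still overlap and drive it down, letting the taper draw the upper flange across, until its shoulder sits flat on the upper flange; press it home firmly with about 15 N before you let go, but never press on the work with more than 40 N. Leave the pin standing in the aligned holes, move the flange only with the pin (never push the work with the gripper), and leave everything else where it is.

Things in the scene. Friction and masses are not known exactly. Their poses are not given: they have to be found in the camera images.
- pin: Steel tapered pin, 109 mm, 160 g, upright tip-down in one of the rack's holes (which varies), hanging by its shoulder, 0.5 mm play. Origin at tip, z to head. Taper 4 mm diameter at the tip to 15 mm at 42 mm; shank 15 mm to 64 mm; shoulder 26 mm diameter from 64 (underside, seats on the flange) to 69 mm; dark round grip head 18 mm diameter, 69 to 109 mm.
- holder: Fixed work holder: base plate 170 x 130 x 12 mm, origin at the centre of its underside; at x = +-71 mm green posts carry clamp fingers that reach in to x = +-34 mm over the upper flange, up to 127 mm high. Fingers have most room closing along the holder's y. In it stands an emptied round converter shell, 90 mm diameter, hollow, with the dark lower flange on top.
- upper: Upper flange: plain steel disc 76 mm diameter, 10 mm thick, with two ears along y; its underside (origin, centre) 110 mm above the table, on the lower flange. The clamps let it slide sideways at 4 to 5 N, not lift or turn; it stays where it is left. Axes as the holder's.
- top_hole (a point): Centre of the upper flange's 16 mm through hole, at its top face 120 mm above the table. Under it lies the lower flange: 84 mm disc, 10 mm thick, top at 110 mm, with a like 16 mm central hole. That one is fixed, not measured, and out of line by 6 to 9 mm in any direction: find it by feel or through the hole. Below it the shell is empty for 80 mm or more.
- bolt: Straight bolt in the rack's other hole: not wanted, leave it. Shank 15 mm diameter, low wide hexagonal head 24 mm across and 10 mm high, 60 mm long in all. Origin at the lower end of the shank.
- rack: Fixed green steel rack, 50 x 140 mm, 90 mm high: an open-fronted stand with two 16 mm through holes in its 12 mm top plate, at y = +40 and -40 mm in its own frame. Origin at the centre of its underside.
- nut: Steel nut 20 mm across, 9 mm high, loose on a corner of the holder's base plate; leave alone. Origin at its underside.
- gasket: Copper gasket ring, 68 mm diameter, 5 mm thick, lying on the table; leave alone. Origin at its underside.
- hammer: Hammer lying on the table beyond the work; leave alone.
- spanner: Spanner lying on the table; leave alone.
- monolith: Pale ceramic converter core, a cylinder 90 mm in diameter and 70 mm high; leave alone. Origin at its underside.
- stub: Cut pipe end standing on the table, 50 mm diameter, 70 mm high; leave alone. Origin at its underside.
- tin: Open metal cup, 70 mm across, 60 mm high; leave alone. Origin at its underside.
There are look-alikes about, which are no part of the job. What is shaped like the pin but blue or red is not meant.

How it is judged:
By the outcome, as a careful person would: the job done as asked, in the order asked, and still so for the second after the job is handed in, with the robot touching nothing.
It also fails if it takes over 67 s, if anything falls off the work surface, if the arm or the gripper's body presses on something with over 40 N, if the wrist force passes 120 N, or if a joint passes its speed limit or range.

ROBOT

A 7-joint arm with a two-finger parallel gripper is mounted at the origin on the work surface. World frame = base frame: x ahead of the robot, y to its left, z up, the work surface at z = 0. Lengths are in m, angles in rad, forces in N, time in s.
With the tool pointing down it reaches from about 0.425 to 0.875 m from the base axis. Payload 8.4 kg.
Tool frame: the origin (TCP) lies midway between the tips of the shut fingers; the grasp point (between the pads) lies 19 mm behind it; z points along the fingers, y is the line along which they close (so a half turn about z gives the same grasp; the last joint's range is limited). The gripper opens to 85 mm and grips with 20 to 120 N. Pads are 22 mm wide; open, the fingers measure 114 mm over their backs; the gripper's body (76 mm by 85 mm) begins 54 mm behind the grasp point. The pads swing forward as they close: fully open they stand 13 mm farther back than shut.
Start: joints at [-1.407, 0.333, 0.04, 1.465, -0.013, 1.343, -0.059], TCP at [0.169, 0.628, 0.231] pointing down, gripper open.
Joint ranges: [-2.58, 2.58], [-0.38, 2.09], [-1.3, 1.39], [0.25, 2.4], [-1.5, 4.64], [0.08, 2.09], [-2.65, 2.65]. Speed limits (rad/s): [2.22, 2.22, 2.79, 2.79, 3.14, 3.14, 3.14].

INTERFACE

Orientations are given as a 3x3 rotation matrix whose columns are the frame's x, y, z axes.
In Python, from cell import ctrl, camera, get_calibration gives the robot as it stands. The module is installed in compiled form; this text tells all that it offers.
- The arm moves only by the tool apply_moves, never from a script. Its argument "targets" is a list of rows, each an object with "linear": the shift along the tool's x, y, z in m, a list of three; "delta_rot": the turn, a rotation vector about the tool's x, y, z in rad, a list of three; "grip": the opening, from -1 (shut) to 1 (fully open). In form: [{"linear": [dx, dy, dz], "delta_rot": [rx, ry, rz], "grip": grip}, ...]. A call has 1 to 8 rows; each row shifts and turns the commanded pose from where the row before left it, along the tool's axes as they then stand; what a row does not reach is not made up. A row lasts 1/12 s, in which the tool goes at most 41.7 mm and 7.16 degrees, less where a joint would pass 70% of its speed; a pose out of reach is approached as far as the arm can. A call is refused whole if a number of a shift passes 0.0417 or a number of a turn 0.125, either way. A call with a gripper value outside its range is refused whole. The fingers move at their own pace and stop on an object; "squeeze" is the grip in N (left out, the last holds). Time passes only in rows, so rows that do not move let the fingers close. It gives the time, the measured TCP pose, the force, the opening and the grip force at its end, in the units of the state.
- ctrl.get_obs(): the state, without advancing time (a new reading comes with each control period).
- camera(name): name is "scene" or "top" or "wrist"; returns (picture, depth): 420x560x3 uint8, red, green, blue; 420x560 float32, m along the optical axis (not along the pixel's ray), 0 where there is no reading.
- get_calibration(name): a dict with "camera_matrix" (3x3 intrinsics, pixels), "T" (4x4, takes a point from camera to world coordinates). Camera axes: x right, y up, looking along -z (the intrinsics and any distortion apply to the point x, -y, -z); pixel columns grow to the right and rows downward; lengths in m; the calibration is good to about 2 mm. A picture is of the moment at which its call begins: read the wrist's pose just before it. get_calibration takes no time and is no camera call; for the wrist camera it gives the pose at the moment of the call.
- ctrl.job_done(): hands the job in; it is judged then, once.
The state is a dict: "clock": time; "joints": joint angles; "qvel": joint speeds; "joint_efforts": joint torques, N m; "tool_pos": TCP position; "eef_rot": TCP orientation; "force": force on the tool from outside, world axes, zero at the start; "torque": the same for the moment, N m; "grip_width": opening from 0.0 (shut) to 1.0 (fully open); "grasp_force": force on a finger pad.
Only numpy, scipy, OpenCV 4.12 (cv2) and the standard library are available. Lean on these libraries where they do the work, as an engineer would, in place of code of your own. Each camera call takes 0.05 s, during which the arm holds its last target. There are 200 camera calls.

## Working session

There is one attempt and no reset: what is moved stays moved. The work goes in short steps, Python scripts to look and compute and a tool call to move; the robot and the scene stay as the last step left them, time stands still between calls to the robot, and variables do not carry over. Pictures are saved under pics/ and viewed, at most 10 in all, crops included, and the job is handed in when it is done.

Besides the shell and the picture viewer there is one more tool, called after ">>>" as name(argument=value, ...), one argument or row to a line, values as JSON. apply_moves: Moves the arm, as the interface text tells. Its arguments: {"type":"object","properties":{"targets":{"type":"array","items":{"type":"object","properties":{"linear":{"type":"array","items":{"type":"number"}},"delta_rot":{"type":"array","items":{"type":"number"}},"grip":{"type":"number"}}}},"squeeze":{"type":"number"}},"required":["targets"]}

```bash
mkdir -p pics; cat > h.py <<'E'
import numpy as np, cv2
from cell import ctrl, camera, get_calibration
def shot(name,tag):
    c=get_calibration(name); im,d=camera(name)
    cv2.imwrite(f'pics/{tag}.png',im[:,:,::-1]); np.savez(f'pics/{tag}.npz',im=im,d=d,K=c['camera_matrix'],T=c['T'])
def load(tag):
    return np.load(f'pics/{tag}.npz')
def cloud(tag):
    f=load(tag);K,T,d=f['K'],f['T'],f['d']
    v,u=np.mgrid[:420,:560]
    P=np.stack([(u-K[0,2])/K[0,0]*d,-(v-K[1,2])/K[1,1]*d,-d,np.ones_like(d)],-1)
    return (P@T.T)[...,:3]
E
python3 - <<'E'
from h import *
shot('scene','s0');shot('top','t0')
o=ctrl.get_obs();print({k:np.round(v,3).tolist() for k,v in o.items()})
for n in('scene','top','wrist'):
  c=get_calibration(n);print(n,[(k,np.round(v,3).tolist()) for k,v in c.items()])
a=np.hstack([cv2.imread('pics/s0.png'),cv2.imread('pics/t0.png')])
E
```

```text
{'clock': 0.1, 'joints': [-1.407, 0.334, 0.04, 1.466, -0.013, 1.343, -0.059], 'qvel': [-0.0, -0.002, 0.001, -0.003, 0.0, 0.001, 0.002], 'joint_efforts': [0.005, -66.001, 1.371, -40.647, 0.017, 0.009, -0.0], 'tool_pos': [0.169, 0.627, 0.231], 'eef_rot': [[-0.966, 0.26, -0.0], [0.26, 0.966, -0.001], [-0.0, -0.001, -1.0]], 'force': [0.387, -0.594, -1.932], 'torque': [0.025, 0.026, 0.01], 'grasp_force': 0.0, 'grip_width': 1.001}
scene [('camera_matrix', [[505.84, 0.0, 277.598], [0.0, 505.84, 203.08], [0.0, 0.0, 1.0]]), ('T', [[0.552, -0.638, 0.537, 1.193], [0.834, 0.411, -0.368, -0.447], [0.014, 0.651, 0.759, 1.037], [0.0, 0.0, 0.0, 1.0]])]
top [('camera_matrix', [[452.743, 0.0, 284.78], [0.0, 452.743, 208.548], [0.0, 0.0, 1.0]]), ('T', [[0.025, 0.982, -0.189, 0.353], [-1.0, 0.027, 0.005, 0.021], [0.01, 0.188, 0.982, 1.104], [0.0, 0.0, 0.0, 1.0]])]
wrist [('camera_matrix', [[317.946, 0.0, 275.519], [0.0, 317.946, 211.999], [0.0, 0.0, 1.0]]), ('T', [[0.26, -0.929, -0.265, 0.101], [0.966, 0.25, 0.072, 0.646], [-0.0, -0.275, 0.962, 0.372], [0.0, 0.0, 0.0, 1.0]])]
```

View pics/s0.png

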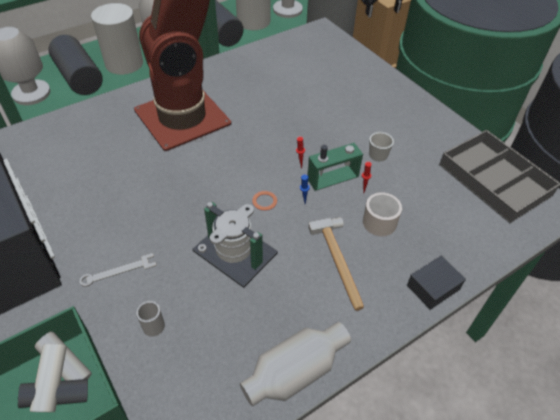

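View pics/t0.png

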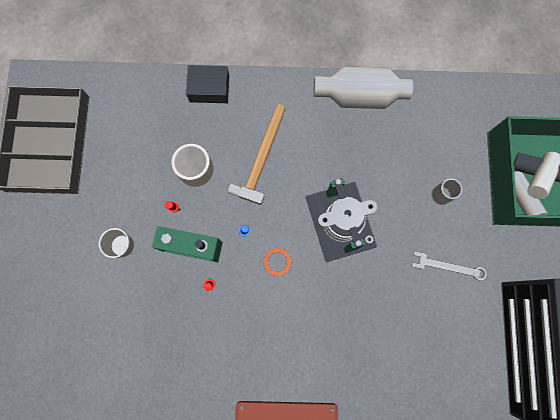

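The pin candidates are the dark-headed pin in the green rack (scene 324,153; top 201,245), the bolt in the other hole (350,149; 166,239), and the red and blue look-alikes standing on the table (scene 300,150; 367,175; 305,187). The dark round head in the rack fits the description. I'll confirm it with a crop and also look at the holder.

```bash
python3 - <<'E'
from h import *
s=cv2.imread('pics/s0.png');t=cv2.imread('pics/t0.png')
r=lambda im,u,v,w,h,k:cv2.resize(im[v:v+h,u:u+w],None,fx=k,fy=k,interpolation=cv2.INTER_CUBIC)
a=np.hstack([r(s,290,125,80,60,5),r(t,145,215,80,60,5)]);b=np.hstack([r(s,190,190,80,60,5),r(t,305,175,80,60,5)])
cv2.imwrite('pics/c1.png',np.vstack([a,b]))
P=cloud('t0')
z=P[...,2]
# rack top plate
def pr(n,m): print(n,m.sum(),np.round(P[m].mean(0),4), np.round(P[m].min(0),4),np.round(P[m].max(0),4))
v,u=np.mgrid[:420,:560]
box=lambda u0,u1,v0,v1:(u>=u0)&(u<u1)&(v>=v0)&(v<v1)
m=box(145,228,220,270)&(abs(z-.09)<.006); pr('rack',m)
q=cv2.minAreaRect(P[m][:,:2].astype(np.float32)*1000);print(q,cv2.boxPoints(q))
pr('pinhead',box(190,215,232,258)&(z>.125))
pr('bolt',box(155,178,228,250)&(z>.096))
m=box(300,380,170,265)
pr('upper',m&(abs(z-.12)<.004)); pr('above',m&(z>.124))
print(z[195:230:2,330:366:2].round(3))
E
```

```text
rack 1227 [0.4642 0.2393 0.0904] [0.4284 0.167  0.0842] [0.5    0.3125 0.0959]
((464.5732116699219, 240.17156982421875), (141.5442352294922, 50.27330780029297), 80.25222778320312) [[427.81696 174.67714]
 [477.36444 166.1653 ]
 [501.32947 305.66602]
 [451.78198 314.17786]]
pinhead 61 [0.4539 0.194  0.1661] [0.3529 0.0211 0.1257] [0.4652 0.2089 1.1036]
bolt 82 [0.4699 0.2763 0.1128] [0.3529 0.0211 0.0961] [0.4896 0.301  1.1036]
upper 1204 [ 0.5357 -0.121   0.1202] [ 0.458  -0.1859  0.1162] [ 0.6142 -0.0573  0.124 ]
above 389 [ 0.5146 -0.1058  0.2303] [ 0.3529 -0.1694  0.124 ] [0.6109 0.0211 1.1036]
[[ 3.300e-02  2.700e-02  2.200e-02  1.300e-02  1.270e-01  1.250e-01
   1.270e-01  1.250e-01  1.300e-02  1.000e-02  1.400e-02  1.000e-02
   1.600e-02  1.300e-02  1.400e-02 -1.000e-03  0.000e+00  1.000e-03]
 [ 1.200e-02  1.200e-02  1.200e-02  1.200e-02  1.200e-02  1.260e-01
   1.300e-01  1.290e-01  1.200e-01  1.190e-01  1.170e-01  1.100e-02
   1.200e-02  1.100e-02  1.600e-02  2.000e-03  1.000e-03  0.000e+00]
 [ 1.200e-02  7.000e-03  1.200e-02  1.400e-02  1.190e-01  1.230e-01
   1.220e-01  1.20
[... 2494 characters left out ...]
e-01  1.200e-01
   1.220e-01  1.220e-01  1.180e-01  1.210e-01  1.080e-01  1.010e-01]
 [ 1.180e-01  1.130e-01  1.104e+00  1.200e-01  1.170e-01  1.230e-01
   1.170e-01  1.220e-01  1.180e-01  1.180e-01  1.210e-01  1.200e-01
   1.170e-01  1.190e-01  1.200e-01  1.110e-01  1.090e-01  9.000e-03]
 [ 1.040e-01  1.130e-01  1.100e-01  1.090e-01  1.150e-01  1.220e-01
   1.240e-01  1.240e-01  1.180e-01  1.220e-01  1.200e-01  1.280e-01
   1.250e-01  1.210e-01  1.100e-01  1.110e-01  9.800e-02  1.300e-02]
 [ 9.900e-02  1.080e-01  1.110e-01  1.110e-01  1.100e-01  1.070e-01
   1.190e-01  1.170e-01  1.200e-01  1.200e-01  1.230e-01  1.250e-01
   1.290e-01  1.240e-01  1.110e-01  1.120e-01  1.200e-02  1.104e+00]]
```

View pics/c1.png

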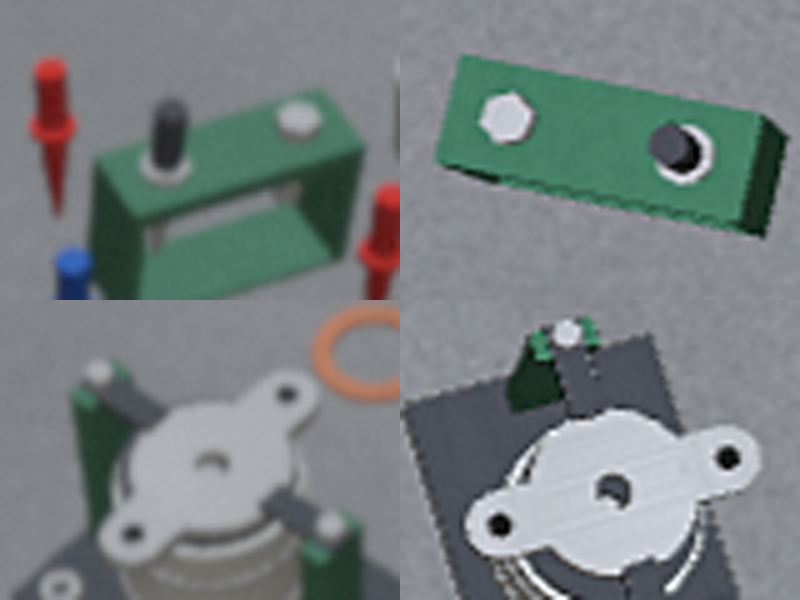

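The crop confirms it: the rack's right-hand hole (scene 324,153; top 201,245) holds the dark round-headed pin with its shoulder, and the other hole has the hex bolt. The top hole is at about top (347.6,213), with a partial view of the lower flange through it. The ears are at (370.6,206.4) and (324.8,220).

```bash
cat >> h.py <<'E'
from scipy.spatial.transform import Rotation as Rn
def hit(tag,u,v,z):
    f=load(tag);K,T=f['K'],f['T']
    r=T[:3,:3]@np.array([(u-K[0,2])/K[0,0],-(v-K[1,2])/K[1,1],-1]);c=T[:3,3]
    return c+r*(z-c[2])/r[2]
def proj(tag,p):
    f=load(tag);K,T=f['K'],f['T'];q=T[:3,:3].T@(np.array(p)-T[:3,3])
    return K[0,0]*q[0]/-q[2]+K[0,2],K[1,1]*-q[1]/-q[2]+K[1,2]
def plan(pos,ydir=None):
    "tool-frame shift and turn from the present pose to TCP pos, tool down, tool y along ydir"
    o=ctrl.get_obs();R=np.array(o['eef_rot']);p=np.array(o['tool_pos'])
    d=R.T@(np.array(pos)-p);rv=np.zeros(3)
    if ydir is not None:
        y=np.array([*ydir,0.]);y/=np.linalg.norm(y)
        if y@R[:,1]<0:y=-y
        z=np.array([0,0,-1.]);G=np.column_stack([np.cross(y,z),y,z]);rv=Rn.from_matrix(R.T@G).as_rotvec()
    print('t',round(o['clock'],2),'tcp',p.round(4),'d_tool',d.round(4),'rot',rv.round(4),'F',np.round(o['force'],1))
E
python3 - <<'E'
from h import *
H=hit('t0',347.6,213,.12);a=hit('t0',370.6,206.4,.12);b=hit('t0',324.8,220,.12)
print('hole',H,'ears',a,b,(a+b)/2); y=b-a;y/=np.linalg.norm(y);print('ydir',y)
for t,u,v in(('t0',198.6,243.4),('s0',290+172/5,125+103/5)):print('head top',hit(t,u,v,.135))
print('scene hole',hit('s0',190+212/5,190+(463-300)/5,.12))
P=cloud('t0')
for u,v in((172,206),(209,285),(244,230),(245,190),(190,163)):
  q=P[v-5:v+6,u-5:u+6].reshape(-1,3);q=q[q[:,2]<.5];print((u,v),q[q[:,2].argmax()].round(3))
plan([.5357-.03,-.121,.26],y[:2])
E
```

```text
hole [ 0.53544897 -0.12275405  0.12      ] ears [ 0.5517187  -0.17384123  0.12      ] [ 0.51840461 -0.07245108  0.12      ] [ 0.53506165 -0.12314616  0.12      ]
ydir [-0.31215489  0.95003122  0.        ]
head top [0.45777408 0.19910294 0.135     ]
head top [0.45744013 0.20101752 0.135     ]
scene hole [ 0.53832763 -0.12348988  0.12      ]
(172, 206) [0.54  0.274 0.113]
(209, 285) [0.369 0.186 0.112]
(244, 230) [0.504 0.103 0.111]
(245, 190) [0.605 0.109 0.031]
(190, 163) [0.646 0.246 0.076]
t 0.1 tcp [0.1688 0.6273 0.2305] d_tool [-0.5198 -0.6351 -0.0285] rot [-1.400e-03 -3.000e-04 -5.803e-01] F [ 0.4 -0.6 -1.9]
```

>>> apply_moves(
  targets=[
    {"linear": [0, 0, 0], "delta_rot": [0, 0, -0.116], "grip": 1},
    {"linear": [0, 0, 0], "delta_rot": [0, 0, -0.116], "grip": 1},
    {"linear": [0, 0, 0], "delta_rot": [0, 0, -0.116], "grip": 1},
    {"linear": [0, 0, 0], "delta_rot": [0, 0, -0.116], "grip": 1},
    {"linear": [0, 0, 0], "delta_rot": [0, 0, -0.116], "grip": 1},
    {"linear": [-0.008, -0.034, 0], "delta_rot": [0, 0, 0], "grip": 1},
    {"linear": [-0.008, -0.034, 0], "delta_rot": [0, 0, 0], "grip": 1},
    {"linear": [-0.008, -0.034, 0], "delta_rot": [0, 0, 0], "grip": 1},
  ],
)

```text
clock: 0.77
tool_pos: [0.2236, 0.537, 0.2304]
eef_rot: [[-0.95, -0.313, -0.0], [-0.313, 0.95, -0.001], [0.001, -0.001, -1.0]]
force: [0.9, 0.4, 0.3]
grip_width: 1.001
grasp_force: 0.0
```

>>> apply_moves(
  targets=[
    {"linear": [-0.008, -0.034, 0], "delta_rot": [0, 0, 0], "grip": 1},
    {"linear": [-0.008, -0.034, 0], "delta_rot": [0, 0, 0], "grip": 1},
    {"linear": [-0.008, -0.034, 0], "delta_rot": [0, 0, 0], "grip": 1},
    {"linear": [-0.008, -0.034, 0], "delta_rot": [0, 0, 0], "grip": 1},
    {"linear": [-0.008, -0.034, 0], "delta_rot": [0, 0, 0], "grip": 1},
    {"linear": [-0.008, -0.034, 0], "delta_rot": [0, 0, 0], "grip": 1},
    {"linear": [-0.008, -0.034, 0], "delta_rot": [0, 0, 0], "grip": 1},
    {"linear": [-0.008, -0.034, 0], "delta_rot": [0, 0, 0], "grip": 1},
  ],
)

```text
clock: 1.43
tool_pos: [0.3696, 0.298, 0.2311]
eef_rot: [[-0.95, -0.312, -0.0], [-0.312, 0.95, -0.0], [0.0, 0.0, -1.0]]
force: [1.2, 0.7, 0.3]
grip_width: 0.998
grasp_force: 0.0
```

>>> apply_moves(
  targets=[
    {"linear": [-0.008, -0.034, 0], "delta_rot": [0, 0, 0], "grip": 1},
    {"linear": [-0.008, -0.034, 0], "delta_rot": [0, 0, 0], "grip": 1},
    {"linear": [-0.008, -0.034, 0], "delta_rot": [0, 0, 0], "grip": 1},
    {"linear": [-0.008, -0.034, 0], "delta_rot": [0, 0, 0], "grip": 1},
    {"linear": [-0.008, -0.034, 0], "delta_rot": [0, 0, 0], "grip": 1},
    {"linear": [-0.008, -0.034, 0], "delta_rot": [0, 0, 0], "grip": 1},
    {"linear": [-0.008, -0.034, 0], "delta_rot": [0, 0, 0], "grip": 1},
    {"linear": [-0.008, -0.034, 0], "delta_rot": [0, 0, 0], "grip": 1},
  ],
)

```text
clock: 2.1
tool_pos: [0.5152, 0.0596, 0.2313]
eef_rot: [[-0.95, -0.312, -0.0], [-0.312, 0.95, 0.0], [0.0, 0.0, -1.0]]
force: [0.9, -0.1, 0.4]
grip_width: 0.999
grasp_force: 0.0
```

```bash
python3 -c "
from h import *
plan([.603,-.1,.175],[-.312,.95]);print(np.round(ctrl.get_obs()['joints'],2))"
```

```text
t 2.1 tcp [0.5152 0.0596 0.2313] d_tool [-0.0337 -0.179   0.0563] rot [ 0.0001 -0.      0.    ] F [ 0.9 -0.1  0.4]
[-0.69  0.06  0.51  1.8  -0.03  1.29  1.72]
```

>>> apply_moves(
  targets=[
    {"linear": [-0.006, -0.03, 0.009], "delta_rot": [0, 0, 0], "grip": 1},
    {"linear": [-0.006, -0.03, 0.009], "delta_rot": [0, 0, 0], "grip": 1},
    {"linear": [-0.006, -0.03, 0.009], "delta_rot": [0, 0, 0], "grip": 1},
    {"linear": [-0.006, -0.03, 0.009], "delta_rot": [0, 0, 0], "grip": 1},
    {"linear": [-0.006, -0.03, 0.009], "delta_rot": [0, 0, 0], "grip": 1},
    {"linear": [-0.004, -0.022, 0.009], "delta_rot": [0, 0, 0], "grip": 1},
    {"linear": [0, 0, 0], "delta_rot": [0, 0, 0], "grip": 1},
    {"linear": [0, 0, 0], "delta_rot": [0, 0, 0], "grip": 1},
  ],
)

```text
clock: 2.77
tool_pos: [0.6002, -0.0931, 0.1762]
eef_rot: [[-0.951, -0.309, -0.002], [-0.309, 0.951, -0.001], [0.002, -0.0, -1.0]]
force: [-0.5, 0.6, -0.2]
grip_width: 1.002
grasp_force: 0.0
```

```bash
python3 - <<'E'
from h import *
shot('wrist','w1');plan([.603,-.1,.175],[-.312,.95])
u,v=proj('w1',[.5365,-.123,.12]);print(u,v)
im=cv2.imread('pics/w1.png');u0,v0=int(u)-25,int(v)-20;print(u0,v0)
a=cv2.resize(im[max(0,v0-35):v0+75,max(0,u0-40):u0+90],None,fx=5,fy=5,interpolation=cv2.INTER_CUBIC);cv2.imwrite('pics/w1c.png',a);print(a.shape,max(0,u0-40),max(0,v0-35))
E
```

```text
t 2.82 tcp [ 0.6003 -0.0916  0.1768] d_tool [ 0.0001 -0.0089  0.0017] rot [ 0.0003 -0.0013 -0.0009] F [ 0.2 -1.1  0.1]
260.4569319480032 121.66728801529278
235 101
(550, 650, 3) 195 66
```

View pics/w1c.png

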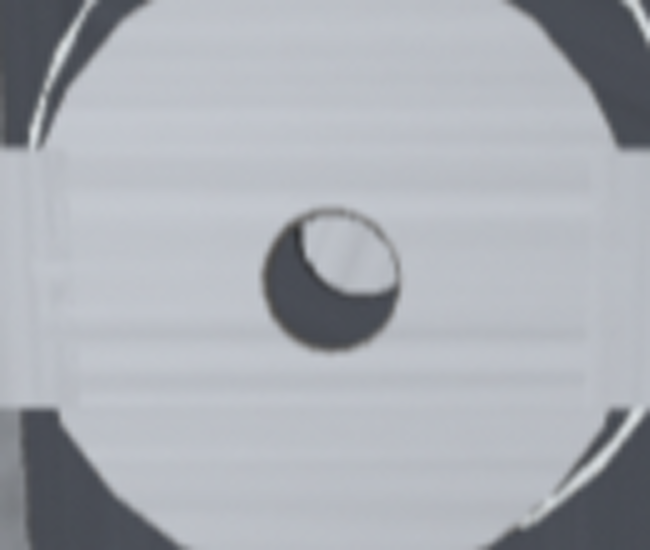

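The crop shows the upper hole at crop (332,280), which is wrist pixel (261,122). The dark part is the lower flange, and the bright lens to the upper right is the overlap. I'll fit both circles, using depth to confirm.

```bash
python3 - <<'E'
from h import *
from scipy.optimize import differential_evolution
f=load('w1');g=f['im'].mean(2);P=cloud('w1')
print('depth lens',np.round(P[110:124:3,258:274:3,2],3)); print('dark',np.round(P[126:134:3,252:268:3,2],3))
K,T=f['K'],f['T'];vv,uu=np.mgrid[104:142,242:282];vv=vv[...,None]+np.array([-.25,-.25,.25,.25]);uu=uu[...,None]+np.array([-.25,.25,-.25,.25])
d=np.stack([(uu-K[0,2])/K[0,0],-(vv-K[1,2])/K[1,1],-np.ones_like(uu)],-1)@T[:3,:3].T;c=T[:3,3]
at=lambda z:(c+d*((z-c[2])/d[...,2])[...,None])[...,:2]
A,B,C=at(.12),at(.11),at(.10)
obs=g[104:142,242:282];dark=np.percentile(obs,5);
s=lambda X,o:1/(1+np.exp((np.linalg.norm(X-o,axis=-1)-.008)/.00015))
b0=np.median(obs[:6]); bl=np.median(g[114:120,264:270]);print(dark,b0,bl)
def ren(p):
    up=s(A,p[:2]);lo=s(B,p[:2])*s(B,p[2:])*s(C,p[2:])
    return (up*(dark+(bl-dark)*lo)+(1-up)*b0).mean(-1)
cost=lambda p:((ren(p)-obs)**2).mean()
h=hit('w1',261.4,122,.12)[:2];print('h',h)
r=differential_evolution(cost,[(h[0]-.004,h[0]+.004),(h[1]-.004,h[1]+.004),(h[0]-.012,h[0]+.012),(h[1]-.012,h[1]+.012)],seed=0,maxiter=150)
p=r.x;print(r.fun,p.round(4),'offset',(p[2:]-p[:2]).round(4),np.linalg.norm(p[2:]-p[:2]))
E
```

```text
depth lens [[0.076 0.077 0.076 0.076 0.118 0.118]
 [0.077 0.076 0.076 0.076 0.076 0.118]
 [0.076 0.076 0.077 0.076 0.076 0.116]
 [0.077 0.077 0.075 0.076 0.077 0.077]
 [0.108 0.076 0.076 0.077 0.076 0.077]]
dark [[0.108 0.109 0.109 0.11  0.108 0.108]
 [0.108 0.108 0.108 0.109 0.108 0.108]
 [0.117 0.109 0.108 0.108 0.108 0.109]]
76.66666666666667 196.0 186.66666666666666
h [ 0.53650845 -0.12240692]
56.66714625950833 [ 0.5366 -0.1228  0.5295 -0.1215] offset [-0.0071  0.0013] 0.007207346125465021
```

>>> apply_moves(
  targets=[
    {"linear": [-0.003, 0.041, -0.002], "delta_rot": [0, 0, 0], "grip": 1},
    {"linear": [-0.003, 0.041, -0.002], "delta_rot": [0, 0, 0], "grip": 1},
    {"linear": [-0.003, 0.041, -0.002], "delta_rot": [0, 0, 0], "grip": 1},
    {"linear": [-0.003, 0.041, -0.002], "delta_rot": [0, 0, 0], "grip": 1},
    {"linear": [-0.003, 0.041, -0.002], "delta_rot": [0, 0, 0], "grip": 1},
    {"linear": [-0.003, 0.041, -0.002], "delta_rot": [0, 0, 0], "grip": 1},
    {"linear": [-0.003, 0.041, -0.002], "delta_rot": [0, 0, 0], "grip": 1},
    {"linear": [-0.003, 0.04, -0.002], "delta_rot": [0, 0, 0], "grip": 1},
  ],
)

```text
clock: 3.48
tool_pos: [0.5196, 0.2301, 0.1943]
eef_rot: [[-0.949, -0.314, 0.001], [-0.314, 0.949, 0.002], [-0.001, 0.001, -1.0]]
force: [0.6, 1.1, 0.4]
grip_width: 0.999
grasp_force: 0.0
```

>>> apply_moves(
  targets=[
    {"linear": [0, 0, 0], "delta_rot": [0, 0, 0], "grip": 0},
    {"linear": [0, 0, 0], "delta_rot": [0, 0, 0], "grip": 0},
    {"linear": [0, 0, 0], "delta_rot": [0, 0, 0], "grip": 0},
  ],
)

```text
clock: 3.73
tool_pos: [0.521, 0.2272, 0.1937]
eef_rot: [[-0.95, -0.314, 0.0], [-0.314, 0.95, 0.0], [-0.0, 0.0, -1.0]]
force: [0.2, -0.6, -0.9]
grip_width: 0.609
grasp_force: 0.0
```

```bash
python3 - <<'E'
from h import *
shot('wrist','w2')
plan([.4577,.2,.106],[-.312,.95])
u,v=proj('w2',[.4577,.2,.135]);print(u,v)
im=cv2.imread('pics/w2.png');u0,v0=max(0,int(u)-65),max(0,int(v)-55)
a=cv2.resize(im[v0:v0+110,u0:u0+130],None,fx=5,fy=5,interpolation=cv2.INTER_CUBIC);cv2.imwrite('pics/w2c.png',a);print(a.shape,u0,v0)
P=cloud('w2');w=P[v0:v0+110,u0:u0+130].reshape(-1,3);m=(abs(w[:,2]-.134)<.006)
c,s,_=cv2.minAreaRect(w[m][:,:2].astype('f4')*1000);print('head',m.sum(),w[m].mean(0),c,s)
E
```

```text
t 3.78 tcp [0.5214 0.2261 0.1937] d_tool [ 0.0687 -0.005   0.0876] rot [-0.0001  0.0003 -0.0002] F [-0.1 -0.4 -0.1]
265.23032036500257 123.48825377376835
(550, 650, 3) 200 68
head 669 [0.45832727 0.19939726 0.13343732] (458.3544616699219, 199.31539916992188) (17.026716232299805, 17.24567413330078)
```

View pics/w2c.png

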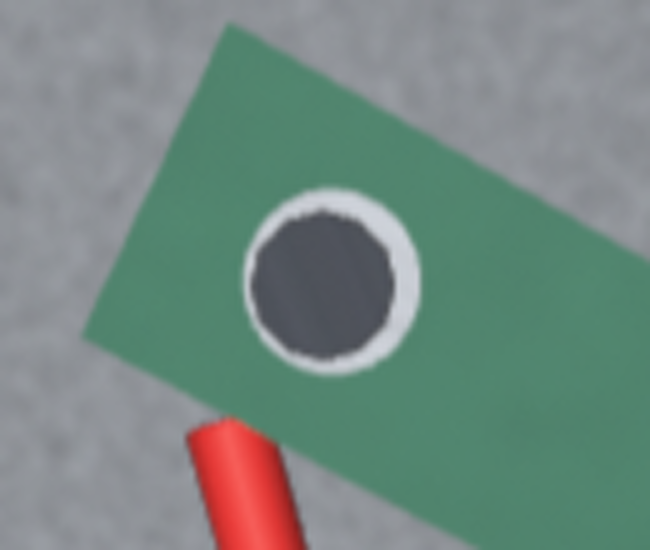

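The pin head is at crop (323,285), which is wrist pixel (264.6,125). A red cylinder appears at crop (235,470), so I'll check where it is before descending.

```bash
python3 - <<'E'
from h import *
f=load('w2');im=f['im'].astype(int);P=cloud('w2')
m=(im[...,0]>150)&(im[...,1]<90)&(P[...,2]>.03)&(P[...,2]<.3)
v,u=np.where(m);print(m.sum(),u.min(),u.max(),v.min(),v.max());w=P[m];print(w.min(0).round(3),w.max(0).round(3));i=v.argmin();print(P[v[i],u[i]])
for z0 in np.arange(.03,.2,.02):
  k=abs(w[:,2]-z0)<.01
  if k.sum():print(round(z0,2),k.sum(),w[k].mean(0).round(3))
print(hit('w2',264.6,125,.135))
cv2.imwrite('pics/w2v.png',f['im'][:,:,::-1])
E
```

```text
Traceback (most recent call last):
ValueError: zero-size array to reduction operation minimum which has no identity
```

```bash
python3 - <<'E'
from h import *
f=load('w2');im=f['im'].astype(int);P=cloud('w2');d=f['d']
m=(im[...,0]>150)&(im[...,1]<90)
v,u=np.where(m);print(m.sum(),u.min(),u.max(),v.min(),v.max());print(np.unique(d[m].round(2),return_counts=True));print(np.median(P[m],0))
cv2.imwrite('pics/w2v.png',f['im'][:,:,::-1])
E
```

```text
1348 238 279 0 251
(array([0.  , 0.27, 0.28, 0.3 , 0.31, 0.32, 0.33, 0.34, 0.35, 0.36],
      dtype=float32), array([  3,   3, 121,   1,  15, 671, 430,  98,   2,   4]))
[0.52314848 0.20600831 0.01847763]
```

View pics/w2v.png

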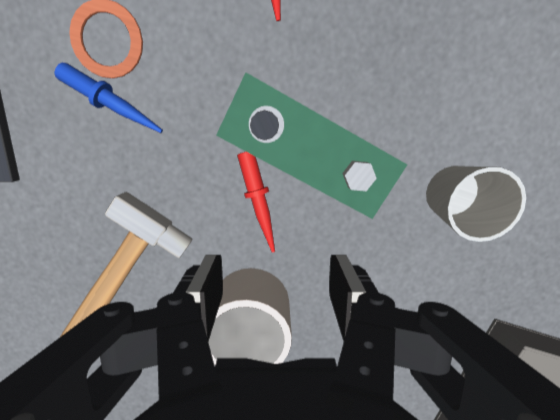

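The red and blue look-alikes, which stood on their tips at the start, have toppled on their own and now lie on the table. I haven't touched anything. The pin stands alone in its hole, so I'll move above it.

>>> apply_moves(
  targets=[
    {"linear": [0.022, -0.002, 0.005], "delta_rot": [0, 0, 0], "grip": 0},
    {"linear": [0.022, -0.002, 0.005], "delta_rot": [0, 0, 0], "grip": 0},
    {"linear": [0.022, -0.0015, 0.005], "delta_rot": [0, 0, 0], "grip": 0},
    {"linear": [0.0023, 0, 0.005], "delta_rot": [0, 0, 0], "grip": 0},
    {"linear": [0, 0, 0], "delta_rot": [0, 0, 0], "grip": 0},
    {"linear": [0, 0, 0], "delta_rot": [0, 0, 0], "grip": 0},
  ],
)

```text
clock: 4.28
tool_pos: [0.4589, 0.1996, 0.1736]
eef_rot: [[-0.951, -0.311, 0.0], [-0.311, 0.951, 0.001], [-0.001, 0.0, -1.0]]
force: [-0.3, -0.4, 0.3]
grip_width: 0.499
grasp_force: 0.0
```

```bash
python3 -c "
from h import *
plan([.4583,.1994,.104],[-.312,.95])"
```

```text
t 4.28 tcp [0.4589 0.1996 0.1736] d_tool [ 0.0007 -0.      0.0696] rot [ 0.0004  0.0006 -0.0014] F [-0.3 -0.4  0.3]
```

>>> apply_moves(
  targets=[
    {"linear": [0.0005, 0, 0.015], "delta_rot": [0, 0, 0], "grip": 0},
    {"linear": [0, 0, 0.015], "delta_rot": [0, 0, 0], "grip": 0},
    {"linear": [0, 0, 0.015], "delta_rot": [0, 0, 0], "grip": 0},
    {"linear": [0, 0, 0.015], "delta_rot": [0, 0, 0], "grip": 0},
    {"linear": [0, 0, 0.0096], "delta_rot": [0, 0, 0], "grip": 0},
    {"linear": [0, 0, 0], "delta_rot": [0, 0, 0], "grip": 0},
    {"linear": [0, 0, 0], "delta_rot": [0, 0, 0], "grip": 0},
  ],
)

```text
clock: 4.87
tool_pos: [0.4584, 0.1998, 0.1038]
eef_rot: [[-0.95, -0.311, -0.0], [-0.311, 0.95, -0.001], [0.0, -0.001, -1.0]]
force: [1.4, 0.2, 0.8]
grip_width: 0.502
grasp_force: 0.0
```

>>> apply_moves(
  targets=[
    {"linear": [0, 0, 0], "delta_rot": [0, 0, 0], "grip": -0.4},
    {"linear": [0, 0, 0], "delta_rot": [0, 0, 0], "grip": -0.5},
    {"linear": [0, 0, 0], "delta_rot": [0, 0, 0], "grip": -0.6},
    {"linear": [0, 0, 0], "delta_rot": [0, 0, 0], "grip": -0.7},
    {"linear": [0, 0, 0], "delta_rot": [0, 0, 0], "grip": -1},
    {"linear": [0, 0, 0], "delta_rot": [0, 0, 0], "grip": -1},
    {"linear": [0, 0, 0], "delta_rot": [0, 0, 0], "grip": -1},
  ],
  squeeze=70,
)

```text
clock: 5.45
tool_pos: [0.4587, 0.2001, 0.1047]
eef_rot: [[-0.95, -0.312, 0.002], [-0.312, 0.95, 0.001], [-0.002, 0.0, -1.0]]
force: [0.3, -1.0, 6.3]
grip_width: 0.187
grasp_force: 68.1
```

>>> apply_moves(
  targets=[
    {"linear": [0, 0, -0.004], "delta_rot": [0, 0, 0], "grip": -1},
    {"linear": [0, 0, -0.012], "delta_rot": [0, 0, 0], "grip": -1},
    {"linear": [0, 0, -0.02], "delta_rot": [0, 0, 0], "grip": -1},
    {"linear": [0, 0, -0.025], "delta_rot": [0, 0, 0], "grip": -1},
    {"linear": [0, 0, -0.025], "delta_rot": [0, 0, 0], "grip": -1},
    {"linear": [0, 0, -0.025], "delta_rot": [0, 0, 0], "grip": -1},
    {"linear": [0, 0, -0.019], "delta_rot": [0, 0, 0], "grip": -1},
    {"linear": [0, 0, 0], "delta_rot": [0, 0, 0], "grip": -1},
  ],
)

```text
clock: 6.12
tool_pos: [0.4593, 0.2008, 0.2379]
eef_rot: [[-0.95, -0.312, 0.005], [-0.312, 0.95, 0.004], [-0.005, 0.002, -1.0]]
force: [1.1, 0.5, -1.0]
grip_width: 0.187
grasp_force: 68.6
```

```bash
python3 -c "
from h import *
plan([.5331,-.1222,.235],[-.312,.95]);print(ctrl.get_obs()['grip_width'])"
```

```text
t 6.12 tcp [0.4593 0.2008 0.2379] d_tool [ 0.0307 -0.3299  0.002 ] rot [ 0.0021  0.0055 -0.0001] F [ 1.1  0.5 -1. ]
0.18670409432897922
```

>>> apply_moves(
  targets=[
    {"linear": [0.004, -0.041, 0], "delta_rot": [0, 0, 0], "grip": -1},
    {"linear": [0.004, -0.041, 0], "delta_rot": [0, 0, 0], "grip": -1},
    {"linear": [0.004, -0.041, 0], "delta_rot": [0, 0, 0], "grip": -1},
    {"linear": [0.004, -0.041, 0], "delta_rot": [0, 0, 0], "grip": -1},
    {"linear": [0.004, -0.041, 0], "delta_rot": [0, 0, 0], "grip": -1},
    {"linear": [0.004, -0.041, 0], "delta_rot": [0, 0, 0], "grip": -1},
    {"linear": [0.004, -0.041, 0], "delta_rot": [0, 0, 0], "grip": -1},
    {"linear": [0.0027, -0.041, 0], "delta_rot": [0, 0, 0], "grip": -1},
  ],
)

```text
clock: 6.78
tool_pos: [0.5305, -0.1231, 0.2333]
eef_rot: [[-0.95, -0.312, -0.0], [-0.312, 0.95, 0.001], [0.0, 0.001, -1.0]]
force: [2.0, 0.8, -1.1]
grip_width: 0.186
grasp_force: 68.8
```

>>> apply_moves(
  targets=[
    {"linear": [0, 0, 0], "delta_rot": [0, 0, 0], "grip": -1},
    {"linear": [0, 0, 0], "delta_rot": [0, 0, 0], "grip": -1},
    {"linear": [0, 0, 0], "delta_rot": [0, 0, 0], "grip": -1},
    {"linear": [0, 0, 0], "delta_rot": [0, 0, 0], "grip": -1},
  ],
)

```text
clock: 7.12
tool_pos: [0.5308, -0.1198, 0.2332]
eef_rot: [[-0.95, -0.314, -0.001], [-0.314, 0.95, 0.001], [0.001, 0.001, -1.0]]
force: [-0.0, 0.0, -2.3]
grip_width: 0.189
grasp_force: 69.0
```

```bash
python3 - <<'E'
from h import *
plan([.5331,-.1222,.22],[-.312,.95])
shot('wrist','w3');o=ctrl.get_obs();p=np.array(o['tool_pos']);print(p)
u,v=proj('w3',p+[0,0,-.078]);print('tip exp',u,v,'hole',proj('w3',[.5366,-.1228,.12]),'tcp',proj('w3',p))
im=cv2.imread('pics/w3.png');u0,v0=int(u)-65,int(v)-60
a=cv2.resize(im[v0:v0+120,u0:u0+130],None,fx=5,fy=5,interpolation=cv2.INTER_CUBIC);cv2.imwrite('pics/w3c.png',a);print(a.shape,u0,v0)
E
```

```text
t 7.12 tcp [ 0.5308 -0.1198  0.2332] d_tool [-0.0014 -0.0031  0.0132] rot [ 0.0009 -0.0007  0.0018] F [-0.   0.  -2.3]
[ 0.5308713  -0.11963295  0.23335478]
tip exp 275.2071147922727 222.06872534398698 hole (np.float64(269.3838815975083), np.float64(214.21955430222908)) tcp (np.float64(275.45099360322297), np.float64(270.9052550541731))
(600, 650, 3) 210 162
```

View pics/w3c.png

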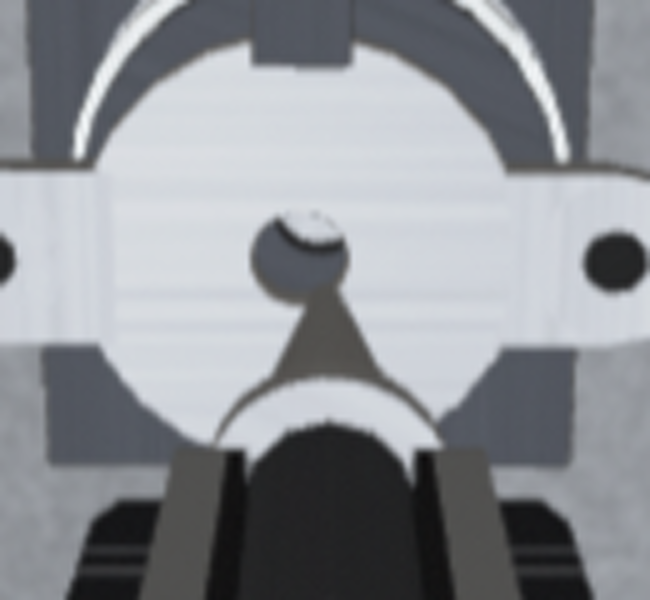

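Tip at crop (325,287), about 0.5 mm from directly under the TCP. The upper hole is at (300,258), with the bright overlap at its top right, matching the fit. I'll line up over the overlap midpoint.

>>> apply_moves(
  targets=[
    {"linear": [-0.0014, -0.003, 0.01], "delta_rot": [0, 0, 0], "grip": -1},
    {"linear": [0, 0, 0.01], "delta_rot": [0, 0, 0], "grip": -1},
    {"linear": [0, 0, 0.01], "delta_rot": [0, 0, 0], "grip": -1},
    {"linear": [0, 0, 0], "delta_rot": [0, 0, 0], "grip": -1},
    {"linear": [0, 0, 0], "delta_rot": [0, 0, 0], "grip": -1},
    {"linear": [0, 0, 0], "delta_rot": [0, 0, 0], "grip": -1},
    {"linear": [0, 0, 0], "delta_rot": [0, 0, 0], "grip": -1},
  ],
)

```text
clock: 7.75
tool_pos: [0.5335, -0.1237, 0.2041]
eef_rot: [[-0.95, -0.312, 0.001], [-0.312, 0.95, -0.0], [-0.001, -0.0, -1.0]]
force: [-0.8, -0.5, -1.4]
grip_width: 0.188
grasp_force: 69.0
```

```bash
python3 -c "
from h import *
plan([.5331,-.1222,.185],[-.312,.95])"
```

```text
t 7.75 tcp [ 0.5335 -0.1237  0.2041] d_tool [-0.0001  0.0016  0.0191] rot [-0.0002  0.0005 -0.0002] F [-0.8 -0.5 -1.4]
```

>>> apply_moves(
  targets=[
    {"linear": [0, 0.0015, 0], "delta_rot": [0, 0, 0], "grip": -1},
    {"linear": [0, 0, 0], "delta_rot": [0, 0, 0], "grip": -1},
    {"linear": [0, 0, 0.003], "delta_rot": [0, 0, 0], "grip": -1},
    {"linear": [0, 0, 0.003], "delta_rot": [0, 0, 0], "grip": -1},
    {"linear": [0, 0, 0.003], "delta_rot": [0, 0, 0], "grip": -1},
    {"linear": [0, 0, 0.002], "delta_rot": [0, 0, 0], "grip": -1},
    {"linear": [0, 0, 0], "delta_rot": [0, 0, 0], "grip": -1},
  ],
)

```text
clock: 8.33
tool_pos: [0.5325, -0.1222, 0.1921]
eef_rot: [[-0.95, -0.312, -0.001], [-0.312, 0.95, -0.0], [0.001, 0.0, -1.0]]
force: [-0.1, 0.9, -0.6]
grip_width: 0.187
grasp_force: 69.0
```

>>> apply_moves(
  targets=[
    {"linear": [0, 0, 0.002], "delta_rot": [0, 0, 0], "grip": -1},
    {"linear": [0, 0, 0.002], "delta_rot": [0, 0, 0], "grip": -1},
    {"linear": [0, 0, 0.002], "delta_rot": [0, 0, 0], "grip": -1},
    {"linear": [0, 0, 0.002], "delta_rot": [0, 0, 0], "grip": -1},
    {"linear": [0, 0, 0], "delta_rot": [0, 0, 0], "grip": -1},
  ],
)

```text
clock: 8.75
tool_pos: [0.5326, -0.1222, 0.1843]
eef_rot: [[-0.95, -0.312, -0.001], [-0.312, 0.95, -0.0], [0.001, 0.0, -1.0]]
force: [0.4, -0.5, -2.0]
grip_width: 0.192
grasp_force: 69.0
```

>>> apply_moves(
  targets=[
    {"linear": [0.00018, 0.0001, 0.002], "delta_rot": [0, 0, 0], "grip": -1},
    {"linear": [0.00018, 0.0001, 0.002], "delta_rot": [0, 0, 0], "grip": -1},
    {"linear": [0.00018, 0.0001, 0.002], "delta_rot": [0, 0, 0], "grip": -1},
    {"linear": [0.00018, 0.0001, 0.002], "delta_rot": [0, 0, 0], "grip": -1},
    {"linear": [0.00018, 0.0001, 0.002], "delta_rot": [0, 0, 0], "grip": -1},
    {"linear": [0, 0, 0], "delta_rot": [0, 0, 0], "grip": -1},
    {"linear": [0, 0, 0], "delta_rot": [0, 0, 0], "grip": -1},
  ],
)

```text
clock: 9.33
tool_pos: [0.5322, -0.1222, 0.1748]
eef_rot: [[-0.95, -0.312, 0.001], [-0.312, 0.95, -0.0], [-0.001, -0.001, -1.0]]
force: [3.4, -1.7, -2.1]
grip_width: 0.185
grasp_force: 69.0
```

>>> apply_moves(
  targets=[
    {"linear": [0.0003, 0.00015, 0.0015], "delta_rot": [0, 0, 0], "grip": -1},
    {"linear": [0.0003, 0.00015, 0.0015], "delta_rot": [0, 0, 0], "grip": -1},
    {"linear": [0.0003, 0.00015, 0.0015], "delta_rot": [0, 0, 0], "grip": -1},
    {"linear": [0.0003, 0.00015, 0.0015], "delta_rot": [0, 0, 0], "grip": -1},
    {"linear": [0, 0, 0], "delta_rot": [0, 0, 0], "grip": -1},
    {"linear": [0, 0, 0], "delta_rot": [0, 0, 0], "grip": -1},
  ],
)

```text
clock: 9.83
tool_pos: [0.5305, -0.1221, 0.1687]
eef_rot: [[-0.95, -0.312, 0.0], [-0.312, 0.95, -0.0], [0.0, -0.0, -1.0]]
force: [4.3, -1.4, 0.8]
grip_width: 0.19
grasp_force: 69.4
```

>>> apply_moves(
  targets=[
    {"linear": [0.0001, 0.0001, 0.002], "delta_rot": [0, 0, 0], "grip": -1},
    {"linear": [0.0001, 0.0001, 0.002], "delta_rot": [0, 0, 0], "grip": -1},
    {"linear": [0.0001, 0.0001, 0.002], "delta_rot": [0, 0, 0], "grip": -1},
    {"linear": [0.0001, 0.0001, 0.002], "delta_rot": [0, 0, 0], "grip": -1},
    {"linear": [0.0001, 0.0001, 0.002], "delta_rot": [0, 0, 0], "grip": -1},
    {"linear": [0, 0, 0], "delta_rot": [0, 0, 0], "grip": -1},
    {"linear": [0, 0, 0], "delta_rot": [0, 0, 0], "grip": -1},
  ],
)

```text
clock: 10.42
tool_pos: [0.5296, -0.1216, 0.1585]
eef_rot: [[-0.95, -0.312, -0.0], [-0.312, 0.95, -0.0], [0.0, 0.0, -1.0]]
force: [4.4, -2.5, -2.0]
grip_width: 0.187
grasp_force: 69.4
```

>>> apply_moves(
  targets=[
    {"linear": [0, 0, 0.0015], "delta_rot": [0, 0, 0], "grip": -1},
    {"linear": [0, 0, 0.0015], "delta_rot": [0, 0, 0], "grip": -1},
    {"linear": [0, 0, 0.0015], "delta_rot": [0, 0, 0], "grip": -1},
    {"linear": [0, 0, 0.0015], "delta_rot": [0, 0, 0], "grip": -1},
    {"linear": [0, 0, 0], "delta_rot": [0, 0, 0], "grip": -1},
    {"linear": [0, 0, 0], "delta_rot": [0, 0, 0], "grip": -1},
  ],
)

```text
clock: 10.92
tool_pos: [0.5296, -0.1215, 0.1524]
eef_rot: [[-0.95, -0.312, -0.001], [-0.312, 0.95, -0.0], [0.001, 0.0, -1.0]]
force: [4.4, -2.1, -0.6]
grip_width: 0.189
grasp_force: 69.4
```

>>> apply_moves(
  targets=[
    {"linear": [0, 0, 0.001], "delta_rot": [0, 0, 0], "grip": -1},
    {"linear": [0, 0, 0.001], "delta_rot": [0, 0, 0], "grip": -1},
    {"linear": [0, 0, 0.001], "delta_rot": [0, 0, 0], "grip": -1},
    {"linear": [0, 0, 0.001], "delta_rot": [0, 0, 0], "grip": -1},
    {"linear": [0, 0, 0], "delta_rot": [0, 0, 0], "grip": -1},
  ],
)

```text
clock: 11.33
tool_pos: [0.5297, -0.1215, 0.1485]
eef_rot: [[-0.95, -0.312, -0.0], [-0.312, 0.95, -0.0], [0.0, 0.0, -1.0]]
force: [3.8, -1.9, 0.2]
grip_width: 0.188
grasp_force: 69.4
```

>>> apply_moves(
  targets=[
    {"linear": [0, 0, 0.001], "delta_rot": [0, 0, 0], "grip": -1},
    {"linear": [0, 0, 0.001], "delta_rot": [0, 0, 0], "grip": -1},
    {"linear": [0, 0, 0.001], "delta_rot": [0, 0, 0], "grip": -1},
    {"linear": [0, 0, 0.001], "delta_rot": [0, 0, 0], "grip": -1},
    {"linear": [0, 0, 0], "delta_rot": [0, 0, 0], "grip": -1},
  ],
)

```text
clock: 11.75
tool_pos: [0.5298, -0.1215, 0.1445]
eef_rot: [[-0.95, -0.312, -0.0], [-0.312, 0.95, -0.0], [0.0, -0.0, -1.0]]
force: [4.0, -2.0, -0.9]
grip_width: 0.19
grasp_force: 69.4
```

>>> apply_moves(
  targets=[
    {"linear": [0, 0, 0.001], "delta_rot": [0, 0, 0], "grip": -1},
    {"linear": [0, 0, 0.001], "delta_rot": [0, 0, 0], "grip": -1},
    {"linear": [0, 0, 0.001], "delta_rot": [0, 0, 0], "grip": -1},
    {"linear": [0, 0, 0.001], "delta_rot": [0, 0, 0], "grip": -1},
    {"linear": [0, 0, 0.001], "delta_rot": [0, 0, 0], "grip": -1},
    {"linear": [0, 0, 0.001], "delta_rot": [0, 0, 0], "grip": -1},
    {"linear": [0, 0, 0], "delta_rot": [0, 0, 0], "grip": -1},
  ],
)

```text
clock: 12.33
tool_pos: [0.5298, -0.1216, 0.1385]
eef_rot: [[-0.95, -0.312, -0.0], [-0.312, 0.95, -0.0], [0.0, -0.0, -1.0]]
force: [4.9, -2.3, -0.9]
grip_width: 0.19
grasp_force: 69.5
```

>>> apply_moves(
  targets=[
    {"linear": [0, 0, 0.001], "delta_rot": [0, 0, 0], "grip": -1},
    {"linear": [0, 0, 0.001], "delta_rot": [0, 0, 0], "grip": -1},
    {"linear": [0, 0, 0.001], "delta_rot": [0, 0, 0], "grip": -1},
    {"linear": [0, 0, 0], "delta_rot": [0, 0, 0], "grip": -1},
  ],
)

```text
clock: 12.67
tool_pos: [0.5298, -0.1215, 0.1355]
eef_rot: [[-0.95, -0.312, -0.0], [-0.312, 0.95, -0.0], [0.0, -0.0, -1.0]]
force: [4.2, -2.5, -1.0]
grip_width: 0.191
grasp_force: 69.5
```

>>> apply_moves(
  targets=[
    {"linear": [0, 0, 0.0005], "delta_rot": [0, 0, 0], "grip": -1},
    {"linear": [0, 0, 0.0005], "delta_rot": [0, 0, 0], "grip": -1},
    {"linear": [0, 0, 0], "delta_rot": [0, 0, 0], "grip": -1},
  ],
)

```text
clock: 12.92
tool_pos: [0.5299, -0.1215, 0.1348]
eef_rot: [[-0.95, -0.312, 0.0], [-0.312, 0.95, 0.0], [-0.0, -0.0, -1.0]]
force: [3.7, -2.5, 0.9]
grip_width: 0.19
grasp_force: 69.8
```

>>> apply_moves(
  targets=[
    {"linear": [0, 0, 0.0005], "delta_rot": [0, 0, 0], "grip": -1},
    {"linear": [0, 0, 0], "delta_rot": [0, 0, 0], "grip": -1},
  ],
)

```text
clock: 13.08
tool_pos: [0.53, -0.1216, 0.1347]
eef_rot: [[-0.95, -0.312, 0.0], [-0.312, 0.95, 0.0], [-0.0, 0.0, -1.0]]
force: [1.9, -1.7, 6.2]
grip_width: 0.186
grasp_force: 70.3
```

>>> apply_moves(
  targets=[
    {"linear": [0, 0, 0.0005], "delta_rot": [0, 0, 0], "grip": -1},
    {"linear": [0, 0, 0], "delta_rot": [0, 0, 0], "grip": -1},
  ],
)

```text
clock: 13.25
tool_pos: [0.53, -0.1216, 0.1346]
eef_rot: [[-0.95, -0.312, 0.0], [-0.312, 0.95, 0.0], [-0.001, 0.0, -1.0]]
force: [1.0, -1.1, 10.4]
grip_width: 0.186
grasp_force: 70.7
```

>>> apply_moves(
  targets=[
    {"linear": [0, 0, 0.0006], "delta_rot": [0, 0, 0], "grip": -1},
    {"linear": [0, 0, 0], "delta_rot": [0, 0, 0], "grip": -1},
    {"linear": [0, 0, 0], "delta_rot": [0, 0, 0], "grip": -1},
    {"linear": [0, 0, 0], "delta_rot": [0, 0, 0], "grip": -1},
  ],
)

```text
clock: 13.58
tool_pos: [0.5301, -0.1216, 0.1344]
eef_rot: [[-0.95, -0.312, 0.001], [-0.312, 0.95, 0.001], [-0.001, 0.001, -1.0]]
force: [-0.7, -1.3, 15.8]
grip_width: 0.183
grasp_force: 71.3
```

```bash
python3 -c "
from h import *
shot('scene','s4');shot('top','t4')
plan([.53,-.1216,.1346],[-.312,.95]);print(np.round(ctrl.get_obs()['torque'],2))
s=cv2.imread('pics/s4.png')
cv2.imwrite('pics/s4c.png',cv2.resize(s[185:255,190:285],None,fx=8,fy=8,interpolation=cv2.INTER_CUBIC))"
```

```text
t 13.68 tcp [ 0.5301 -0.1216  0.1345] d_tool [ 0.0001  0.     -0.0001] rot [ 0.0006  0.0009 -0.0003] F [-1.1 -0.7 16.4]
[-0.07  0.47 -0.01]
```

>>> apply_moves(
  targets=[
    {"linear": [0, 0, -0.001], "delta_rot": [0, 0, 0], "grip": -1},
    {"linear": [0, 0, 0], "delta_rot": [0, 0, 0], "grip": -0.5},
    {"linear": [0, 0, 0], "delta_rot": [0, 0, 0], "grip": -0.4},
    {"linear": [0, 0, 0], "delta_rot": [0, 0, 0], "grip": -0.2},
    {"linear": [0, 0, 0], "delta_rot": [0, 0, 0], "grip": 0},
    {"linear": [0, 0, 0], "delta_rot": [0, 0, 0], "grip": 0},
    {"linear": [0, 0, 0], "delta_rot": [0, 0, 0], "grip": 0},
  ],
)

```text
clock: 14.27
tool_pos: [0.5296, -0.1214, 0.1339]
eef_rot: [[-0.95, -0.312, -0.001], [-0.312, 0.95, 0.0], [0.001, 0.0, -1.0]]
force: [0.2, -0.8, -0.9]
grip_width: 0.498
grasp_force: 0.0
```

>>> apply_moves(
  targets=[
    {"linear": [0, 0, -0.005], "delta_rot": [0, 0, 0], "grip": 0},
    {"linear": [0, 0, -0.01], "delta_rot": [0, 0, 0], "grip": 0},
    {"linear": [0, 0, -0.02], "delta_rot": [0, 0, 0], "grip": 0},
    {"linear": [0, 0, -0.03], "delta_rot": [0, 0, 0], "grip": 0},
    {"linear": [0, 0, -0.03], "delta_rot": [0, 0, 0], "grip": 0},
    {"linear": [-0.03, 0, 0], "delta_rot": [0, 0, 0], "grip": 0},
    {"linear": [-0.03, 0, 0], "delta_rot": [0, 0, 0], "grip": 0},
    {"linear": [0, 0, 0], "delta_rot": [0, 0, 0], "grip": 0},
  ],
)

```text
clock: 14.93
tool_pos: [0.5911, -0.0989, 0.2299]
eef_rot: [[-0.948, -0.317, 0.003], [-0.317, 0.948, 0.0], [-0.002, -0.001, -1.0]]
force: [-0.8, 1.2, -0.2]
grip_width: 0.499
grasp_force: 0.0
```

```bash
python3 - <<'E'
from h import *
plan([.5,0,.3]);shot('wrist','w5');shot('scene','s5')
P=cloud('w5');z=P[...,2];near=np.hypot(P[...,0]-.53,P[...,1]+.1215)<.045
for n,lo,hi in(('head top',.158,.17),('shoulder',.1215,.13),):
  m=near&(z>lo)&(z<hi);print(n,m.sum(),np.median(P[m],0).round(4))
a=cv2.imread('pics/w5.png');u,v=map(int,proj('w5',[.53,-.1215,.13]));print(u,v)
v0=max(0,v-65);w=cv2.resize(a[v0:v0+130,u-65:u+65],(400,400),interpolation=cv2.INTER_CUBIC)
s=cv2.resize(cv2.imread('pics/s5.png')[180:260,195:275],(400,400),interpolation=cv2.INTER_CUBIC)
cv2.imwrite('pics/c5.png',np.hstack([w,s]))
E
```

```text
t 14.93 tcp [ 0.5911 -0.0989  0.2299] d_tool [ 0.0549  0.1226 -0.0703] rot [0. 0. 0.] F [-0.8  1.2 -0.2]
head top 620 [ 0.5297 -0.1217  0.1634]
shoulder 1047 [ 0.5031 -0.1309  0.1246]
272 127
```

View pics/c5.png

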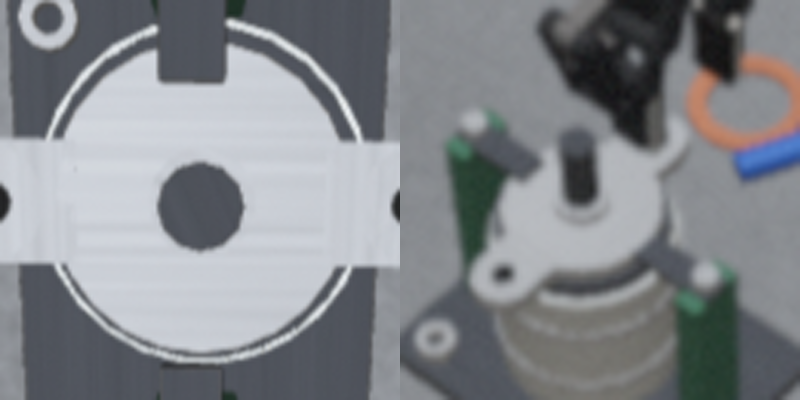

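Head top reads 0.1634 with a camera bias of about −1.7 mm, so it's really about 0.165 and the shoulder is seated. The pin stands upright at left-crop (200,205), the flange is centred on the shell, the nut hasn't moved, and the gripper is clear.

```bash
python3 -c "
from h import *
print(ctrl.job_done())"
```

```text
the job is handed in; nothing more can be done
None
```

The job is handed in: the tapered pin has drawn the upper flange into line, was pressed home at about 16 N with its shoulder on the flange, and stands free with the gripper clear at about 15 s; the red and blue look-alikes toppled on their own early on, untouched.

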